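# Wipe the potsherds off the ware board

### The arm

A 7-joint arm with a two-finger parallel gripper is mounted at the origin on the work surface. World frame = base frame: x ahead of the robot, y to its left, z up, the work surface at z = 0. Lengths are in m, angles in rad, forces in N, time in s.
With the tool pointing down it reaches from about 0.4 to 0.85 m from the base axis. Payload 10.4 kg.
Tool frame: the origin (TCP) lies midway between the tips of the shut fingers; the grasp point (between the pads) lies 19 mm behind it; z points along the fingers, y is the line along which they close (so a half turn about z gives the same grasp; the last joint's range is limited). The gripper opens to 85 mm and grips with 20 to 120 N. Pads are 22 mm wide; open, the fingers measure 114 mm over their backs; the gripper's body (76 mm by 85 mm) begins 54 mm behind the grasp point. The pads swing forward as they close: fully open they stand 13 mm farther back than shut.
Start: joints at [-0.023, 0.332, -0.065, 1.46, 0.022, 1.35, -0.088], TCP at [0.625, 0, 0.231] pointing down, gripper open.
Joint ranges: [-2.6, 2.6], [-0.5, 2.12], [-1.47, 1.34], [0.16, 2.42], [-1.27, 4.41], [0.06, 2.06], [-2.6, 2.6]. Speed limits (rad/s): [2.22, 2.22, 2.79, 2.79, 3.14, 3.14, 3.14].

### API

Orientations are given as a unit quaternion [x, y, z, w].
In Python, from workcell import get_obs, camera, camera_params, hand_in gives the robot as it stands.
- The arm moves only by the tool carry_out, never from a script. Its argument "commands" is a list that holds one entry, the list of rows, each a list of 6 numbers: the shift along the tool's x, y, z in units of 40 mm (1.0 is 40 mm), then the turn, a rotation vector about the tool's x, y, z in units of 6 degrees (1.0 is 6 degrees). In form: [[[x, y, z, ax, ay, az], ...]]. A call has 1 to 20 rows; each row shifts and turns the commanded pose from where the row before left it, along the tool's axes as they then stand; what a row does not reach is not made up. A row lasts 1/12 s, in which the tool goes at most 41.7 mm and 7.16 degrees, less where a joint would pass 70% of its speed; a pose out of reach is approached as far as the arm can. A call is refused whole if a number of a shift passes 1 or a number of a turn 1, either way. A call with a gripper value outside its range is refused whole. "hand" is the closure, from -1 (fully open) to 1 (shut), set as the call begins (left out, the last holds). The fingers move at their own pace and stop on an object; "force" is the grip in N (left out, the last holds). Time passes only in rows, so rows that do not move let the fingers close. It gives the time, the measured TCP pose, the force, the opening and the grip force at its end, in the units of the state.
- get_obs(): the state, without advancing time (a new reading comes with each control period).
- camera(name): name is "scene" or "side" or "wrist"; returns the picture (384x512x3 uint8, red, green, blue); there is no depth.
- camera_params(name): a dict with "mtx" (3x3 intrinsics, pixels), "R" (3x3) and "t" (3): a world point X has camera coordinates R X + t. Camera axes: x right, y down, z forward; pixel columns grow to the right and rows downward; lengths in m; the calibration is good to about 2 mm. A picture is of the moment at which its call begins: read the wrist's pose just before it. camera_params takes no time and is no camera call; for the wrist camera it gives the pose at the moment of the call.
- hand_in(): hands the job in; it is judged then, once.
The state is a dict: "clock": time; "joint_pos": joint angles; "joint_velocities": joint speeds; "tau": joint torques, N m; "position": TCP position; "ee_rot": TCP orientation; "ft_force": force on the tool from outside, world axes, zero at the start; "torque": the same for the moment, N m; "grip_width": opening from 0.0 (shut) to 1.0 (fully open); "grasp_force": force on a finger pad.
Only numpy, scipy, OpenCV 4.12 (cv2) and the standard library are available. Lean on these libraries where they do the work, as an engineer would, in place of code of your own. Each camera call takes 0.05 s, during which the arm holds its last target. There are 200 camera calls.

### The job

Take the scraper block from its rest, set its foot down on the ware board and wipe all four broken potsherds over the board's end into the steel scrap tray, using the scraper and not the fingers. Leave the cup and the modelling knife on the board as they are, then stand the scraper upright in the groove of its rest again and let go.

Things in the scene. Friction and masses are not known exactly. Their poses are not given: they have to be found in the camera images.
- board: (sizes in mm) Ware board, fixed: wooden, 280 (its x) by 360 (its y), standing on two bearers so that its top face is 70 above the table. Low wooden lips 12 wide and 10 high run along its two long edges, at its x = -140 to -128 (nearer the robot) and x = 128 to 140; the two ends, at y = -180 and y = +180, have no lip, and the scrap tray stands beyond one of them. Origin: centre of its footprint, at table height; z up.
- tray: (sizes in mm) Scrap tray, fixed: open-topped plain steel, 240 (x) by 210 (y) by 50 high, walls 5 thick, inner floor 5 above the table. Its long side is tucked about 20 under one open end of the board (the +y or the -y end, differing from start to start), so what goes over that end drops into it. Its top rim is 20 lower than the board's top face. Origin: centre of its underside; x and y nearly along the board's.
- rest: (sizes in mm) Scraper rest, fixed: wooden block 190 (x) by 80 (y) beyond the other open end of the board, turned by up to 0.3 rad to it. Along its x runs a groove, open at both ends: groove floor 40 above the table, between two ribs 14 high and 34 apart (inner faces at y = -17 and +17). Origin: centre of its underside; z up.
- scraper: (sizes in mm) Hand scraper block (about 0.2 kg) standing upright, lengthwise in the groove of the rest. Straight wiping bar at the foot: 150 long (x), 22 thick (y), 30 high; above it a dark wood grip block 90 long (x), 28 thick (y), from 30 to 75 above the foot. Origin: centre of its underside; x along its length, z up to the grip. Take it by the grip across its 28 thickness.
- cup: (sizes in mm) Unglazed cup, rim radius 36, 70 high, standing on the half of the board farther from the robot. no part of it nearer than the board's x = 48. It stays there. Origin: centre of its underside; z up.
- knife: (sizes in mm) Small dark wooden modelling knife, about 112 long (y), 16 wide, 10 thick, lying along the far lip on the half of the board farther from the robot. no part of it nearer than the board's x = 65. It stays there. Origin: on its underside, near its middle.
- shard_a: (sizes in mm) An unglazed potsherd, flat, irregular, about 55 to 60 long, up to 45 wide and 9 thick (30 g); one of four alike, lying flat on the ware board, on the side nearer the robot, no part of it outside the board's x = -115 to 35 and y = -125 to 125 at the start. Origin: on its underside, within 10 of its middle. Axes: z is normal to the flat faces.
- shard_b: (sizes in mm) An unglazed potsherd, flat, irregular, about 55 to 60 long, up to 45 wide and 9 thick (30 g); one of four alike, lying flat on the ware board, on the side nearer the robot, no part of it outside the board's x = -115 to 35 and y = -125 to 125 at the start. Origin: on its underside, within 10 of its middle. Axes: z is normal to the flat faces.
- shard_c: (sizes in mm) An unglazed potsherd, flat, irregular, about 55 to 60 long, up to 45 wide and 9 thick (30 g); one of four alike, lying flat on the ware board, on the side nearer the robot, no part of it outside the board's x = -115 to 35 and y = -125 to 125 at the start. Origin: on its underside, within 10 of its middle. Axes: z is normal to the flat faces.
- shard_d: (sizes in mm) An unglazed potsherd, flat, irregular, about 55 to 60 long, up to 45 wide and 9 thick (30 g); one of four alike, lying flat on the ware board, on the side nearer the robot, no part of it outside the board's x = -115 to 35 and y = -125 to 125 at the start. Origin: on its underside, within 10 of its middle. Axes: z is normal to the flat faces.
Things that resemble listed ones, but are neither listed nor needed, are in the scene too. What is meant by the scraper is not orange, red or white, and is the larger of those in its own colour.

How it is judged:
By the outcome, as a careful person would: the job done as asked, in the order asked, and still so for the second after the job is handed in, with the robot touching nothing.
It also fails if it takes over 58 s, if anything falls off the work surface, if the arm or the gripper's body presses on something with over 40 N, if the wrist force passes 120 N, or if a joint passes its speed limit or range.

## Working session

There is one attempt and no reset: what is moved stays moved. The work goes in short steps, Python scripts to look and compute and a tool call to move; the robot and the scene stay as the last step left them, time stands still between calls to the robot, and variables do not carry over. Pictures are saved under pics/ and viewed, at most 10 in all, crops included, and the job is handed in when it is done.

Besides the shell and the picture viewer there is one more tool, called after ">>>" by a JSON object that holds its "op" and its "data". carry_out: Moves the arm, as the interface text tells. Its arguments: {"type":"object","properties":{"commands":{"type":"array"},"hand":{"type":"number"},"force":{"type":"number"}},"required":["commands"]}

```bash
mkdir -p pics
python3 - <<'E'
from workcell import *
import cv2
for n in("scene","side"):
    cv2.imwrite(f"pics/{n}0.png",camera(n)[:,:,::-1]); p=camera_params(n); print(n,p["mtx"].tolist(),(-p["R"].T@p["t"]).round(3))
o=get_obs();print(o["clock"],o["position"],o["ee_rot"],o["ft_force"])
E
```

```text
scene [[359.57002682478753, 0.0, 252.82152292160671], [0.0, 359.57002682478753, 184.75320638284063], [0.0, 0.0, 1.0]] [0.989 0.459 0.711]
side [[443.4274572131492, 0.0, 255.25748283397127], [0.0, 443.4274572131492, 191.3938825328092], [0.0, 0.0, 1.0]] [ 0.152 -0.685  0.918]
0.1 [6.24669869e-01 1.85470687e-05 2.30604682e-01] [ 7.07084172e-01  7.07129125e-01 -4.45501023e-04 -4.19345161e-04] [-0.03941791 -0.009108   -0.23028742]
```

View pics/scene0.png

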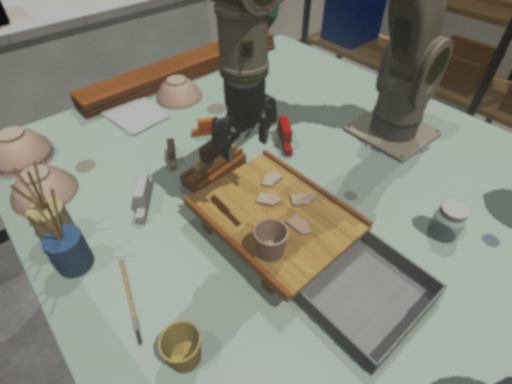

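View pics/side0.png

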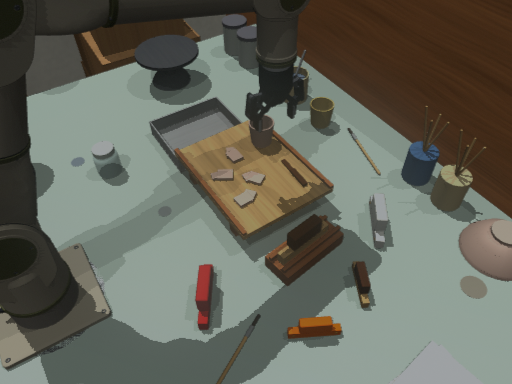

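The tray is at the +y end. The rest with the scraper is at the -y end, around side pixel (305,243). I'll enlarge both views to pick corners.

Run:
```python
import cv2
def crop(n,o,x0,y0,w,h,s):
    a=cv2.imread(n)[y0:y0+h,x0:x0+w]; a=cv2.resize(a,None,fx=s,fy=s,interpolation=cv2.INTER_CUBIC)
    for x in range((x0+19)//20*20,x0+w,20): cv2.putText(a,str(x),((x-x0)*s,8),0,.35,(255,0,255)); cv2.line(a,((x-x0)*s,10),((x-x0)*s,h*s),(255,0,255),1) if x%40==0 else None
    for y in range((y0+19)//20*20,y0+h,20): cv2.putText(a,str(y),(0,(y-y0)*s),0,.35,(255,0,255)); cv2.line(a,(20,(y-y0)*s),(w*s,(y-y0)*s),(255,0,255),1) if y%40==0 else None
    cv2.imwrite(o,a)
crop("pics/side0.png","pics/side0c.png",150,135,200,150,4)
crop("pics/scene0.png","pics/scene0c.png",175,140,200,150,4)
```

```text
(no output)
```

View pics/side0c.png

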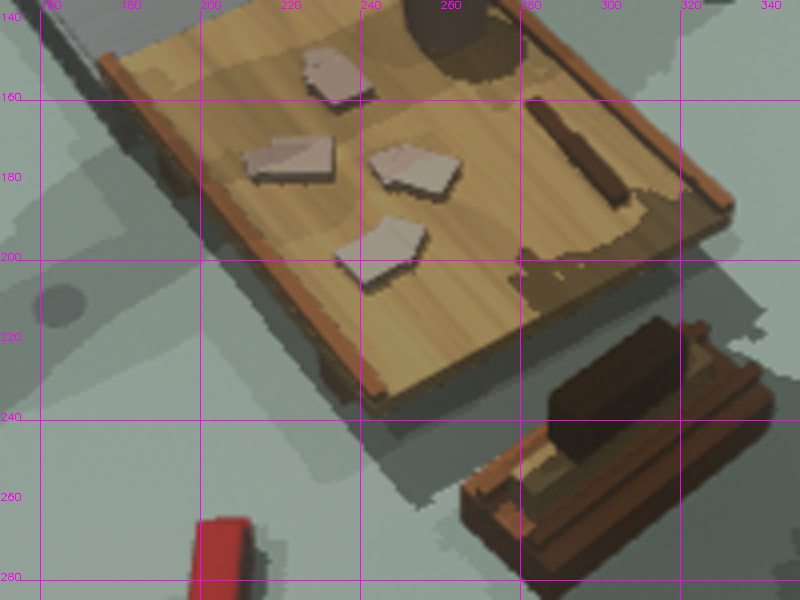

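View pics/scene0c.png

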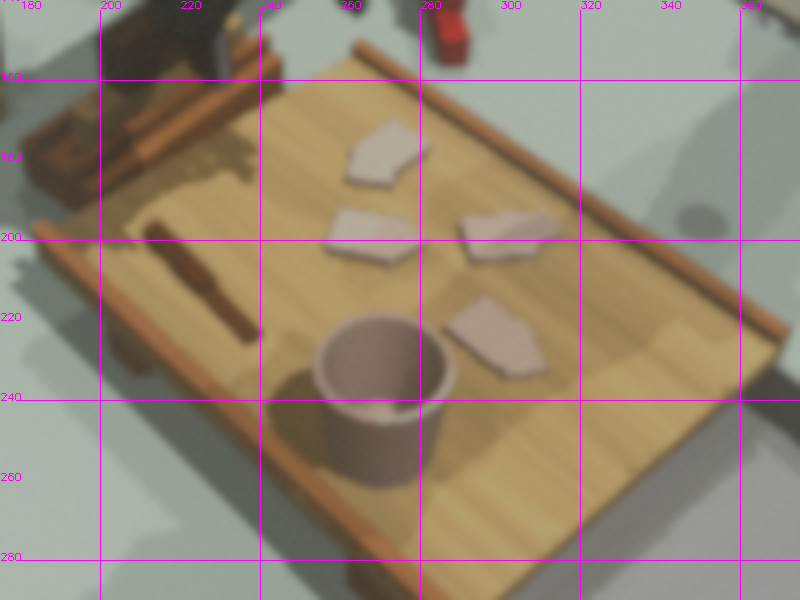

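```bash
cat > h.py <<'E'
import numpy as np,cv2
from workcell import *
def ray(n,uv,z,p=None):
    p=p or camera_params(n); uv=np.atleast_2d(uv).astype(float)
    d=np.c_[uv,np.ones(len(uv))]@np.linalg.inv(p["mtx"]).T@p["R"]; c=-p["R"].T@p["t"]
    return (c+d*((z-c[2])/d[:,2])[:,None])[:,:2]
def proj(n,X,p=None):
    p=p or camera_params(n); q=(np.atleast_2d(X)@p["R"].T+p["t"])@p["mtx"].T
    return q[:,:2]/q[:,2:]
E
python3 - <<'E'
from h import *
S=lambda l:np.array(l)/4+[150,135]
C=lambda l:np.array(l)/4+[175,140]
pr=lambda t,a:print(t,a.round(4).tolist())
pr("board side nearL-y,farL-y,nearL+y",ray("side",S([[368,402],[733,203],[100,60]]),.08))
pr("board scene",ray("scene",C([[358,42],[35,228],[790,328]]),.08))
pr("rest ribs z54",ray("side",S([[462,487],[708,323],[772,370],[540,548]]),.054))
pr("grip top",ray("side",S([[548,400],[658,317],[688,338],[578,420]]),.115))
pr("bar top",ray("side",S([[512,470],[525,490],[700,345],[712,362]]),.07))
for n,polys in (("side",[[(305,52),(330,48),(375,92),(336,104),(308,82)],[(243,158),(272,138),(333,136),(333,175),(258,178)],[(370,152),(407,143),(460,160),(440,193),(387,183)],[(335,252),(386,216),(425,235),(412,258),(366,284)]]),):
    for q in polys: pr("shard",ray(n,S(q),.079))
E
```

```text
board side nearL-y,farL-y,nearL+y [[0.4456, -0.137], [0.7243, -0.1288], [0.4408, 0.2183]]
board scene [[0.457, -0.1244], [0.7266, -0.1175], [0.4427, 0.2293]]
rest ribs z54 [[0.469, -0.2019], [0.6645, -0.183], [0.6742, -0.2331], [0.4836, -0.26]]
grip top [[0.5188, -0.2135], [0.6068, -0.1991], [0.6118, -0.2209], [0.5249, -0.2338]]
bar top [[0.4935, -0.2166], [0.4921, -0.2319], [0.6403, -0.2031], [0.6382, -0.2173]]
shard [[0.5655, 0.1479], [0.5823, 0.1419], [0.5856, 0.0863], [0.5572, 0.0907], [0.5521, 0.1201]]
shard [[0.4795, 0.08], [0.5047, 0.0859], [0.5399, 0.0652], [0.5217, 0.0339], [0.4791, 0.0584]]
shard [[0.553, 0.0388], [0.578, 0.0325], [0.599, 0.0], [0.5718, -0.0179], [0.5476, 0.0085]]
shard [[0.4888, -0.0248], [0.5318, -0.0161], [0.5441, -0.0436], [0.5269, -0.0555], [0.4916, -0.0581]]
```

Measured sizes come out at 355×279 for the board and 195×54 for the rest's ribs, which fits. Next I'll move above the scraper, with the fingers across its grip, and refine with the wrist camera.

>>> {"op": "carry_out", "data": {"commands": [[[-0.9,-0.25,0,0,0,0],[-0.9,-0.25,0,0,0,0],[-0.9,-0.25,0,0,0,0],[-0.9,-0.25,0,0,0,0],[-0.9,-0.25,0,0,0,0],[-0.9,-0.25,0,0,0,0],[0,0,0,0,0,1],[0,0,0,0,0,1],[0,0,0,0,0,1],[0,0,0,0,0,1],[0,0,0,0,0,1],[0,0,0,0,0,1],[0,0,0,0,0,1],[0,0,0,0,0,1],[0,0,0,0,0,1],[0,0,0,0,0,1],[0,0,0,0,0,1],[0,0,0,0,0,1],[0,0,0,0,0,1],[0,0,0,0,0,0.8]]], "hand": -1, "force": 80}}

```text
clock: 1.77
position: [0.5648, -0.2159, 0.2309]
ee_rot: [0.998, 0.06, -0.0, -0.0]
ft_force: [0.2, -0.6, -0.0]
grip_width: 0.999
grasp_force: 0.0
```

>>> {"op": "carry_out", "data": {"commands": [[[0,0,0,0,0,0],[0,0,0,0,0,0],[0,0,0,0,0,0]]]}}

```text
clock: 2.02
position: [0.5649, -0.2159, 0.2311]
ee_rot: [0.998, 0.064, -0.0, -0.0]
ft_force: [-0.7, -0.2, -0.1]
grip_width: 1.002
grasp_force: 0.0
```

Run:
```python
from h import *
np.save("w1.npy",camera_params("wrist"),allow_pickle=True)
a=camera("wrist"); cv2.imwrite("pics/w1.png",cv2.resize(a[:,:,::-1],(800,600),interpolation=cv2.INTER_CUBIC)); cv2.imwrite("pics/w1raw.png",a[:,:,::-1])
o=get_obs();print(o["clock"],o["position"],o["ee_rot"],o["joint_pos"])
```

```text
2.0667 [ 0.56493214 -0.21597911  0.23120592] [ 9.97950216e-01  6.39949787e-02 -8.74062644e-05 -3.55655944e-05] [ 0.10568981  0.28599026  0.22691725  1.53071192 -0.06535868  1.33252255
 -1.10357441]
```

View pics/w1.png

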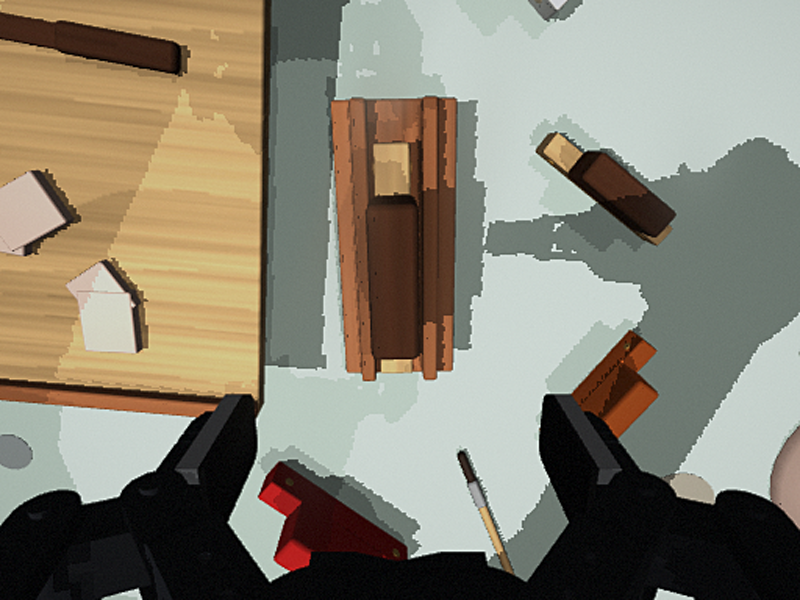

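Run:
```python
from h import *
p=np.load("w1.npy",allow_pickle=True).item()
f=lambda t,l,z:(lambda a:print(t,a.round(4).tolist(),a.mean(0).round(4),"yaw",np.arctan2(*(a[0]-a[1])[::-1]).round(3),np.arctan2(*(a[-2]-a[-1])[::-1]).round(3)))(ray("wrist",np.array(l)*.64,z,p))
f("grip",[[367,203],[371,356],[417,203],[421,358]],.115)
f("bar",[[373,143],[381,372],[410,142],[412,372]],.07)
f("ribinner",[[365,98],[376,380],[423,97],[424,380]],.054)
f("ribouter",[[350,99],[362,380],[438,97],[438,379]],.054)
f("board end",[[265,0],[259,400]],.07)
f("lip outer/inner",[[255,415],[0,398]],.08)
f("lip inner",[[258,405],[0,381]],.08)
```

```text
grip [[0.611, -0.1948], [0.5256, -0.2065], [0.6143, -0.2204], [0.528, -0.2349]] [ 0.5697 -0.2141] yaw 0.136 0.167
bar [[0.64, -0.1925], [0.494, -0.2146], [0.6434, -0.2139], [0.4967, -0.2354]] [ 0.5685 -0.2141] yaw 0.15 0.145
ribinner [[0.6647, -0.1842], [0.4793, -0.2122], [0.6697, -0.2185], [0.4837, -0.2463]] [ 0.5744 -0.2153] yaw 0.15 0.148
ribouter [[0.663, -0.1753], [0.478, -0.2022], [0.6709, -0.2274], [0.4858, -0.2561]] [ 0.5744 -0.2153] yaw 0.145 0.154
board end [[0.7054, -0.1267], [0.4621, -0.1335]] [ 0.5837 -0.1301] yaw 0.028 0.028
lip outer/inner [[0.4563, -0.1337], [0.4476, 0.0352]] [ 0.4519 -0.0493] yaw -1.519 -1.519
lip inner [[0.4642, -0.1354], [0.4605, 0.0337]] [ 0.4623 -0.0509] yaw -1.549 -1.549
```

Scraper: centre (0.569, -0.214), yaw 0.149. Rest: centre (0.5744, -0.2153), same yaw. Board: centre about (0.586, 0.050), yaw 0.027. All sizes check, so I'll descend and grip.

>>> {"op": "carry_out", "data": {"commands": [[[0.1,-0.03,0.5,0,0,-0.2],[0,0,0.7,0,0,0],[0,0,0.7,0,0,0],[0,0,0.7,0,0,0],[0,0,0.6,0,0,0],[0,0,0.4,0,0,0],[0,0,0.3,0,0,0],[0,0,0,0,0,0],[0,0,0,0,0,0],[0,0,0,0,0,0]]]}}

```text
clock: 2.9
position: [0.5697, -0.2146, 0.0767]
ee_rot: [0.997, 0.073, 0.001, 0.0]
ft_force: [-0.3, -0.8, 0.4]
grip_width: 1.001
grasp_force: 0.0
```

>>> {"op": "carry_out", "data": {"commands": [[[0,0,0,0,0,0],[0,0,0,0,0,0],[0,0,0,0,0,0],[0,0,0,0,0,0],[0,0,0,0,0,0],[0,0,0,0,0,0],[0,0,0,0,0,0],[0,0,0,0,0,0],[0,0,0,0,0,0],[0,0,0,0,0,0]]], "hand": 1, "force": 80}}

```text
clock: 3.73
position: [0.569, -0.2144, 0.0757]
ee_rot: [0.997, 0.073, 0.0, 0.0]
ft_force: [-1.5, 0.8, 5.8]
grip_width: 0.319
grasp_force: 78.9
```

>>> {"op": "carry_out", "data": {"commands": [[[0,0,-0.4,0,0,0],[0,0,-0.6,0,0,0],[0,0,-0.5,0,0,0],[0,0,0,0,0,0.6],[0,0,0,0,0,0.57],[-0.1,-0.6,0,0,0,0],[-0.1,-0.6,0,0,0,0],[-0.1,-0.6,0,0,0,0],[-0.1,-0.6,0,0,0,0],[-0.08,-0.34,0,0,0,0],[0,0,0,0,0,0],[0,0,0,0,0,0],[0,0,0,0,0,0]]]}}

```text
clock: 4.82
position: [0.5468, -0.1062, 0.135]
ee_rot: [1.0, 0.012, -0.0, 0.0]
ft_force: [0.5, -1.1, -1.3]
grip_width: 0.315
grasp_force: 79.1
```

Run:
```python
from h import *
o=get_obs(); print(o["clock"],o["position"].round(4) if hasattr(o["position"],"round") else o["position"],o["ee_rot"],o["ft_force"])
np.save("w2.npy",camera_params("wrist"),allow_pickle=True)
a=camera("wrist")[:,:,::-1]; cv2.imwrite("pics/w2raw.png",a)
b=camera("side")[:,:,::-1]; cv2.imwrite("pics/s2raw.png",b)
cv2.imwrite("pics/w2.png",np.vstack([cv2.resize(a,(480,360)),cv2.resize(b[90:270,140:380],(320,240),interpolation=cv2.INTER_CUBIC).copy() if 0 else cv2.copyMakeBorder(cv2.resize(b[90:270,140:380],(320,240),interpolation=cv2.INTER_CUBIC),0,0,0,160,0)]))
```

```text
4.8167 [ 0.5468 -0.1062  0.135 ] [ 9.99932769e-01  1.15911030e-02 -1.87609607e-04  2.60999244e-04] [ 0.45338091 -1.07623059 -1.33252898]
```

View pics/w2.png

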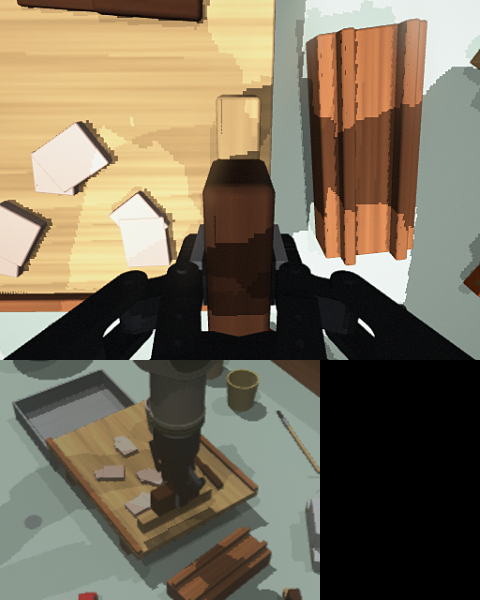

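The scraper is held straight above the board's -y end, clear of the nearest shard. I'll lower the foot.

>>> {"op": "carry_out", "data": {"commands": [[[0,0,0.3,0,0,0],[0,0,0.25,0,0,0],[0,0,0.1,0,0,0],[0,0,0.05,0,0,0],[0,0,0,0,0,0],[0,0,0,0,0,0]]]}}

```text
clock: 5.42
position: [0.5471, -0.1053, 0.1073]
ee_rot: [1.0, 0.012, 0.0, 0.0]
ft_force: [1.1, 0.2, -1.1]
grip_width: 0.315
grasp_force: 79.2
```

>>> {"op": "carry_out", "data": {"commands": [[[0,0,0.02,0,0,0],[0,0,0.02,0,0,0],[0,0,0,0,0,0],[0,0,0,0,0,0]]]}}

```text
clock: 5.75
position: [0.5471, -0.1052, 0.1058]
ee_rot: [1.0, 0.012, 0.0, -0.0]
ft_force: [-0.5, -0.1, -1.6]
grip_width: 0.322
grasp_force: 79.1
```

Not touching yet, so down a little more until force shows.

>>> {"op": "carry_out", "data": {"commands": [[[0,0,0.025,0,0,0],[0,0,0.025,0,0,0],[0,0,0,0,0,0],[0,0,0,0,0,0]]]}}

```text
clock: 6.08
position: [0.5472, -0.1052, 0.1056]
ee_rot: [1.0, 0.012, 0.0, -0.0]
ft_force: [-9.4, 1.0, 16.7]
grip_width: 0.315
grasp_force: 81.4
```

>>> {"op": "carry_out", "data": {"commands": [[[0,0,-0.02,0,0,0],[0,-0.1,0,0,0,0],[0,-0.2,0,0,0,0],[0,-0.25,0,0,0,0],[0,-0.25,0,0,0,0],[0,-0.25,0,0,0,0],[0,-0.25,0,0,0,0],[0,-0.25,0,0,0,0],[0,-0.25,0,0,0,0],[0,-0.25,0,0,0,0],[0,-0.25,0,0,0,0],[0,-0.25,0,0,0,0],[0,-0.25,0,0,0,0],[0,-0.25,0,0,0,0],[0,-0.25,0,0,0,0],[0,-0.2,0,0,0,0],[0,-0.1,0,0,0,0],[0,0,0,0,0,0]]]}}

```text
clock: 7.58
position: [0.5445, 0.0391, 0.1056]
ee_rot: [1.0, 0.012, 0.001, 0.0]
ft_force: [0.1, -1.3, 7.4]
grip_width: 0.318
grasp_force: 80.0
```

Run:
```python
from h import *
o=get_obs(); print(o["clock"],o["position"],o["ee_rot"],o["ft_force"])
a=camera("wrist")[:,:,::-1]; b=camera("side")[:,:,::-1]; c=camera("scene")[:,:,::-1]
r=lambda i:cv2.resize(i,(400,300),interpolation=cv2.INTER_AREA)
cv2.imwrite("pics/m3.png",np.vstack([np.hstack([r(a),r(b[90:270,140:380])]),np.hstack([r(c[130:340,180:460]),r(a*0)])]))
```

```text
7.5833 [0.54454704 0.03907662 0.10562851] [9.99923645e-01 1.22907764e-02 1.25178489e-03 2.71827581e-04] [ 0.12311438 -1.32032582  7.38633201]
```

View pics/m3.png

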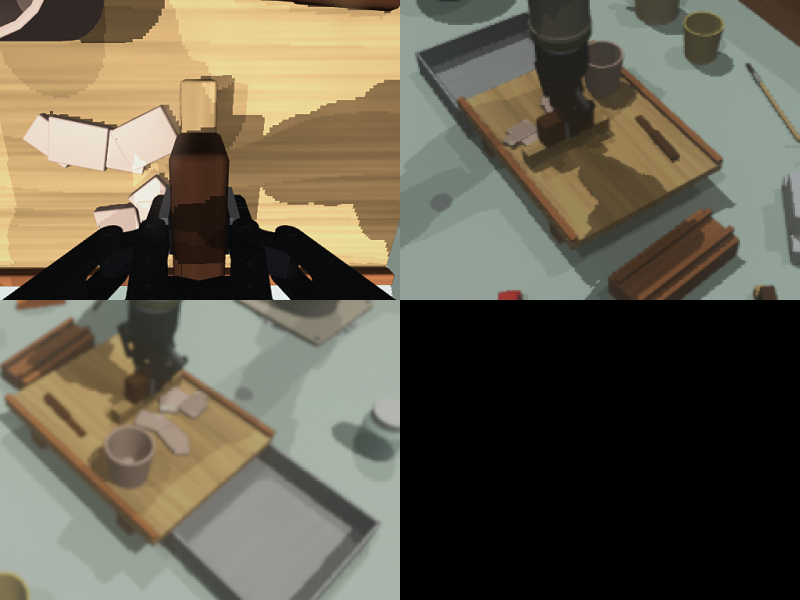

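All four shards are gathered ahead of the bar and the cup and knife are untouched. I'll continue over the end.

>>> {"op": "carry_out", "data": {"commands": [[[0,-0.1,0,0,0,0],[0,-0.2,0,0,0,0],[0,-0.25,0,0,0,0],[0,-0.25,0,0,0,0],[0,-0.25,0,0,0,0],[0,-0.25,0,0,0,0],[0,-0.25,0,0,0,0],[0,-0.25,0,0,0,0],[0,-0.25,0,0,0,0],[0,-0.25,0,0,0,0],[0,-0.25,0,0,0,0],[0,-0.25,0,0,0,0],[0,-0.25,0,0,0,0],[0,-0.25,0,0,0,0],[0,-0.25,0,0,0,0],[0,-0.25,0,0,0,0],[0,-0.25,0,0,0,0],[0,-0.25,0,0,0,0],[0,-0.25,0,0,0,0],[0,-0.25,0,0,0,0]]]}}

```text
clock: 9.4
position: [0.5401, 0.2296, 0.1056]
ee_rot: [1.0, 0.011, 0.001, 0.001]
ft_force: [-0.5, -6.4, 8.6]
grip_width: 0.318
grasp_force: 80.3
```

>>> {"op": "carry_out", "data": {"commands": [[[0,-0.2,0,0,0,0],[0,-0.05,0,0,0,0],[0,0,0,0,0,0],[0,0,0,0,0,0]]]}}

```text
clock: 9.73
position: [0.5384, 0.241, 0.1042]
ee_rot: [1.0, 0.012, -0.0, -0.0]
ft_force: [0.1, 1.4, -1.9]
grip_width: 0.315
grasp_force: 79.1
```

Run:
```python
from h import *
o=get_obs(); print(o["clock"],o["position"],o["ee_rot"],o["ft_force"])
a=camera("wrist")[:,:,::-1]; b=camera("side")[:,:,::-1]; c=camera("scene")[:,:,::-1]
r=lambda i:cv2.resize(i,(400,300),interpolation=cv2.INTER_AREA)
cv2.imwrite("pics/m4.png",np.vstack([np.hstack([r(a),r(b[90:270,140:380])]),np.hstack([r(c[130:340,180:460]),r(a*0)])]))
```

```text
9.7333 [0.53835137 0.24103848 0.10416661] [ 9.99924402e-01  1.22940072e-02 -1.89686712e-04 -1.08820940e-04] [ 0.05764408  1.42820399 -1.93694091]
```

View pics/m4.png

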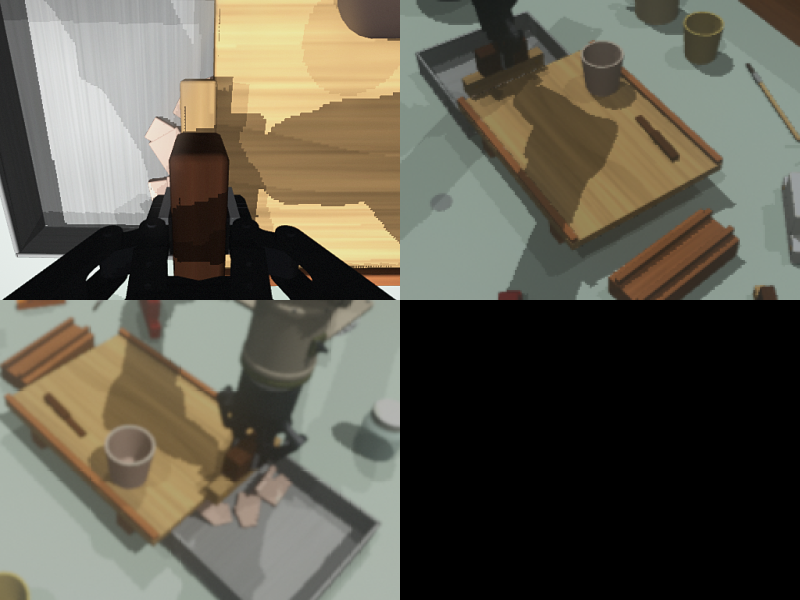

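The board is cleared and shards are visible in the tray. I'll lift and carry the scraper back over the rest.

>>> {"op": "carry_out", "data": {"commands": [[[0,0,-0.4,0,0,0],[0,0,-0.6,0,0,0],[0,0,-0.6,0,0,0],[0,0,-0.4,0,0,0],[0,0.4,0,0,0,0],[0,0.8,0,0,0,0],[0,0.8,0,0,0,0],[0,0.8,0,0,0,0],[0,0.8,0,0,0,0],[0,0.8,0,0,0,0],[0,0.8,0,0,0,0],[0,0.8,0,0,0,0],[0,0.8,0,0,0,0],[0,0.8,0,0,0,0],[0,0.8,0,0,0,0],[0,0.8,0,0,0,0],[0.2,0.8,0,0,0,0],[0.2,0.8,0,0,0,0],[0.1,0.4,0,0,0,0]]]}}

```text
clock: 11.47
position: [0.5688, -0.2118, 0.1844]
ee_rot: [1.0, 0.01, -0.0, 0.001]
ft_force: [0.4, 0.4, -1.5]
grip_width: 0.32
grasp_force: 80.4
```

>>> {"op": "carry_out", "data": {"commands": [[[0,0.2,0,0,0,-0.6],[0,0,0,0,0,-0.56],[0,0,0,0,0,0],[0,0,0,0,0,0],[0,0,0,0,0,0],[0,0,0,0,0,0]]]}}

```text
clock: 11.97
position: [0.5696, -0.2142, 0.1846]
ee_rot: [0.997, 0.072, 0.0, -0.0]
ft_force: [-0.2, 0.2, -2.2]
grip_width: 0.322
grasp_force: 80.3
```

Run:
```python
from h import *
o=get_obs(); print(o["clock"],o["position"],o["ee_rot"],2*np.arctan2(o["ee_rot"][1],o["ee_rot"][0]))
a=camera("wrist")[:,:,::-1]; b=camera("side")[:,:,::-1]; c=camera("scene")[:,:,::-1]
r=lambda i:cv2.resize(i,(400,300),interpolation=cv2.INTER_CUBIC)
cv2.imwrite("pics/m5.png",np.vstack([np.hstack([r(a),r(b[90:270,140:380])]),np.hstack([r(c[130:340,180:460]),r(c[225:345,290:450])])]))
```

```text
11.9667 [ 0.56964872 -0.21418626  0.18455468] [ 9.97377484e-01  7.23750201e-02  4.91804716e-05 -8.93728968e-05] 0.14487670994996457
```

View pics/m5.png

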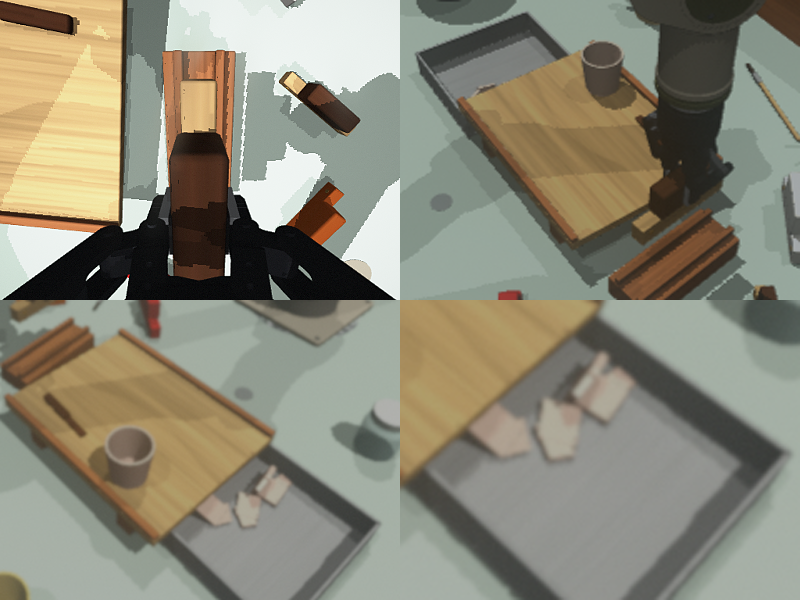

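All four shards lie in the tray, and the cup and knife are in place. The scraper is in line above the groove, so I'll lower it.

>>> {"op": "carry_out", "data": {"commands": [[[0,0.03,0.4,0,0,0],[0,0,0.5,0,0,0],[0,0,0.5,0,0,0],[0,0,0.4,0,0,0],[0,0,0.25,0,0,0],[0,0,0.2,0,0,0],[0,0,0.2,0,0,0],[0,0,0.1,0,0,0],[0,0,0.1,0,0,0],[0,0,0,0,0,0],[0,0,0,0,0,0]]]}}

```text
clock: 13.03
position: [0.5701, -0.2159, 0.0789]
ee_rot: [0.997, 0.073, 0.0, 0.0]
ft_force: [-0.6, -0.1, -1.3]
grip_width: 0.319
grasp_force: 80.3
```

>>> {"op": "carry_out", "data": {"commands": [[[0,0,0.03,0,0,0],[0,0,0.03,0,0,0],[0,0,0,0,0,0],[0,0,0,0,0,0]]]}}

```text
clock: 13.37
position: [0.5699, -0.2159, 0.0762]
ee_rot: [0.997, 0.073, 0.0, 0.0]
ft_force: [0.6, 0.5, -1.4]
grip_width: 0.321
grasp_force: 80.3
```

>>> {"op": "carry_out", "data": {"commands": [[[0,0,0.02,0,0,0],[0,0,0.01,0,0,0],[0,0,0,0,0,0],[0,0,0,0,0,0]]]}}

```text
clock: 13.7
position: [0.57, -0.2159, 0.0757]
ee_rot: [0.997, 0.073, 0.0, 0.0]
ft_force: [-2.3, 1.1, 5.7]
grip_width: 0.318
grasp_force: 81.3
```

The foot rests on the groove floor at the original height. I'll open, wait, then retreat straight up.

>>> {"op": "carry_out", "data": {"commands": [[[0,0,0,0,0,0],[0,0,0,0,0,0],[0,0,0,0,0,0],[0,0,0,0,0,0],[0,0,0,0,0,0],[0,0,0,0,0,0],[0,0,0,0,0,0],[0,0,0,0,0,0],[0,0,0,0,0,0],[0,0,0,0,0,0]]], "hand": -1}}

```text
clock: 14.53
position: [0.5698, -0.2159, 0.0749]
ee_rot: [0.997, 0.073, 0.0, 0.0]
ft_force: [0.4, 0.3, -0.0]
grip_width: 0.995
grasp_force: 0.0
```

>>> {"op": "carry_out", "data": {"commands": [[[0,0,-0.2,0,0,0],[0,0,-0.4,0,0,0],[0,0,-0.6,0,0,0],[0,0,-0.8,0,0,0],[0,0,-0.8,0,0,0],[0,0,-0.6,0,0,0],[0,0,-0.4,0,0,0],[0,0,0,0,0,0],[0,0,0,0,0,0],[0,0,0,0,0,0]]]}}

```text
clock: 15.37
position: [0.5694, -0.2157, 0.2263]
ee_rot: [0.997, 0.073, -0.0, -0.0]
ft_force: [0.8, 0.2, -0.5]
grip_width: 1.0
grasp_force: 0.0
```

Run:
```python
from h import *
o=get_obs(); print(o["clock"],o["position"],o["grip_width"])
a=camera("wrist")[:,:,::-1]; b=camera("side")[:,:,::-1]
r=lambda i:cv2.resize(i,(400,300),interpolation=cv2.INTER_CUBIC)
cv2.imwrite("pics/m6.png",np.hstack([r(a),r(b[90:285,130:390])]))
```

```text
15.3667 [ 0.56943704 -0.21565658  0.22627015] 1.0003723644733284
```

View pics/m6.png

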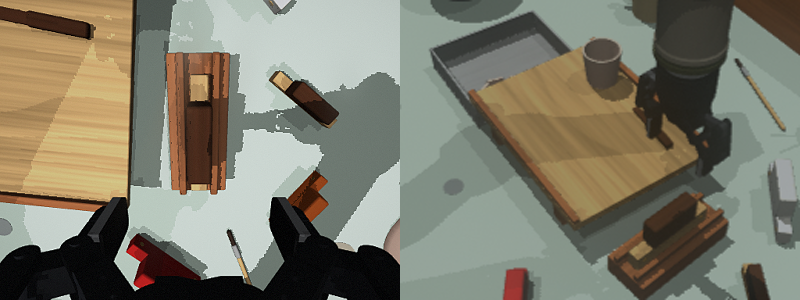

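The scraper stands upright in the groove, the board is clear and the robot touches nothing.

```bash
python3 -c "
from workcell import *
print(hand_in())"
```

```text
the job is handed in; nothing more can be done
None
```

The job is handed in: all four shards were wiped into the tray with the scraper, the cup and knife were left in place, and the scraper was released upright in its rest, at about 15.4 s on the clock.

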